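# Put the balance's check weights back in their case

### The job

The balance check is done: put the four steel knob weights back in their case, each standing in the well of its own size (largest in the largest well and so on down the row), and then shut the case's lid. The mass with the hook and the steel ring belong to other sets: leave them where they stand.

Things in the scene. Friction and masses are not known exactly. Their poses are not given: they have to be found in the camera images.
- weight_500: steel knob weight, the largest (500 g): cylinder 40 mm wide, 40 mm high, with a knob on top (neck 17, head 25 mm wide), 58 mm high in all; stands upright on the worktop. Origin: centre of its underside, z up. Its well: 52 mm wide, centre at x = 0, y = +70.5 mm in the case's frame, floor at z = 8 mm.
- weight_200: steel knob weight, second largest (200 g): cylinder 30 mm wide, 30 mm high, with a knob on top (neck 13, head 19 mm wide), 46 mm high in all; stands upright on the round steel pan (66 mm high) of the white bench balance. Origin: centre of its underside, z up. Its well: 42 mm wide, centre at x = 0, y = +11.5 mm in the case's frame, floor at z = 14 mm.
- weight_100: steel knob weight, third in size (100 g): cylinder 24 mm wide, 24 mm high, with a knob on top (neck 10, head 15 mm wide), 37 mm high in all; stands upright on the worktop. Origin: centre of its underside, z up. Its well: 36 mm wide, centre at x = 0, y = -38.5 mm in the case's frame, floor at z = 22 mm.
- weight_50: steel knob weight, the smallest (50 g): cylinder 19 mm wide, 19 mm high, with a knob on top (neck 8, head 12 mm wide), 30 mm high in all; stands upright on the worktop. Origin: centre of its underside, z up. Its well: 31 mm wide, centre at x = 0, y = -82 mm in the case's frame, floor at z = 25 mm.
- hook_mass: steel hooked mass of another set: a cylinder 30 mm in diameter and 38 mm high with an open wire hook on top instead of a knob, 63 mm high in all, 200 g; origin at the centre of its underside. Stays where it stands.
- ring_weight: steel ring weight for flasks: 40 mm outside diameter, 18 mm hole, 24 mm high, 180 g; origin at the centre of its underside. Stays where it stands.
- case: weight case, a grey plastic clamshell fixed to the worktop, its lid open at the back. Base 92 mm (x) by 213 mm (y), rim 38 mm high, walls 4 mm. Origin: centre of its underside; x towards the hinge, y along the row of wells, z up. A blue inlay, top at z = 34 mm, has four round wells in a row, sized from largest (+y) to smallest, each 12 mm wider than its weight: keep the fingers above the inlay.
- case_lid (a joint): hinge of the lid, rad: 0 shut flat on the base, 1.92 wide open (as at the start). Axis along the case's y at x = +46, z = 38 mm. The lid is a hollow shell 92 mm deep, 38 mm high, 120 g. Above about 1.1 rad it falls back open; below about 0.9 rad it sinks shut by itself, softly damped, within about a second.
- lid_tab (a point): point in the black lift tab in the middle of the front wall of the lid; tab 44 mm wide (along case y), 8 mm thick, 20 mm long. The point is 12 mm out from the wall, 104 mm from the hinge axis along the lid and 7 mm to its outer side. Shut, the tab points to the front, 45 mm high; open, it points up. Pinch it from above by its two ends, between which it turns, or push it from behind.
Not all that is in view belongs to the job. What is shaped like the weight_100 but purple is not meant.

How it is judged:
By the outcome, as a careful person would: the job done as asked, in the order asked, and still so for the second after the job is handed in, with the robot touching nothing.
It also fails if it takes over 125 s, if anything falls off the work surface, if the arm or the gripper's body presses on something with over 40 N, if the wrist force passes 120 N, or if a joint passes its speed limit or range.

### The arm

A 6-joint arm with a two-finger parallel gripper is mounted at the origin on a cart in front of the work surface, level with it; the furniture and walls round the work are solid. World frame = base frame: x ahead of the robot, y to its left, z up, the work surface at z = 0. Lengths are in mm, angles in rad, forces in N, time in s.
With the tool pointing down it reaches from about 350 to 775 mm from the base axis. Payload 7.3 kg.
Tool frame: the origin (TCP) lies midway between the tips of the shut fingers; the grasp point (between the pads) lies 19 mm behind it; z points along the fingers, y is the line along which they close (so a half turn about z gives the same grasp; the last joint's range is limited). The gripper opens to 92 mm and grips with 3 to 60 N. Pads are 19 mm wide; open, the fingers measure 130 mm over their backs; the gripper's body (75 mm by 190 mm) begins 47 mm behind the grasp point.
Start: joints at [-0.146, 0.342, 1.524, -0, 1.275, -0.146], TCP at [525.022, 0.019, 197.541] pointing down, gripper open.
Joint ranges: [-2.53, 2.53], [-0.77, 2.02], [0.04, 2.7], [-1, 4.14], [0.28, 2.66], [-3.11, 3.11]. Speed limits (rad/s): [2.57, 2.57, 3.14, 3.14, 3.14, 3.14].

### API

Orientations are given as [roll, pitch, yaw] about the fixed x, y, z axes, in that order (R = Rz(yaw) Ry(pitch) Rx(roll)).
In Python, from plant import * gives the robot as it stands.
- The arm moves only by the tool step_arm, never from a script. Its argument "deltas" is one flat list of numbers, 5 for each row, row after row: the shift along the world's x, y, z in mm, then the turn about the world's z in degrees, then the finger opening in mm, from 0 to 91.8. In form: [tx, ty, tz, turn, gripper, tx, ty, tz, turn, gripper, ...]. A call has exactly 10 rows; each row shifts and turns the commanded pose from where the row before left it; what a row does not reach is not made up. A row lasts 1/8 s, in which the tool goes at most 62.5 mm and 10.7 degrees, less where a joint would pass 70% of its speed; a pose out of reach is approached as far as the arm can. A call is refused whole if a number of a shift passes 62.5 or a number of a turn 10.7, either way. A call with a gripper value outside its range is refused whole. The fingers move at their own pace and stop on an object; the grip force is fixed at half the most. Time passes only in rows, so rows that do not move let the fingers close, or fill a call up. It gives the time, the measured TCP pose, the force, the opening and the grip force at its end, in the units of the state.
- get_obs(): the state, without advancing time (a new reading comes with each control period).
- capture(name): name is "scene" or "side" or "wrist"; returns the picture (480x640x3 uint8, red, green, blue); there is no depth.
- camera_params(name): a dict with "mtx" (3x3 intrinsics, pixels), "k1" (the pictures are not rectified: a ray, as slopes to the right and down, at radius r is drawn at 1 + k1 r^2 times it, then the intrinsics apply), "rvec" (rotation vector, rad) and "tvec" (3), from world to camera coordinates, as OpenCV has them. Camera axes: x right, y down, z forward; pixel columns grow to the right and rows downward; lengths in mm; the calibration is good to about 2 mm. A picture is of the moment at which its call begins: read the wrist's pose just before it. camera_params takes no time and is no camera call; for the wrist camera it gives the pose at the moment of the call.
- close_job(): hands the job in; it is judged then, once.
The state is a dict: "time": time; "joint_positions": joint angles; "dq": joint speeds; "tau": joint torques, N m; "tool_pos": TCP position; "tcp_rot": TCP orientation; "contact_force": force on the tool from outside, world axes, zero at the start; "moment": the same for the moment, N m; "grip_width": finger opening in mm; "finger_force": force on a finger pad.
Only numpy, scipy, OpenCV 4.12 (cv2) and the standard library are available. Lean on these libraries where they do the work, as an engineer would, in place of code of your own. Each camera call takes 0.05 s, during which the arm holds its last target. There are 200 camera calls.

## Working session

There is one attempt and no reset: what is moved stays moved. The work goes in short steps, Python scripts to look and compute and a tool call to move; the robot and the scene stay as the last step left them, time stands still between calls to the robot, and variables do not carry over. Pictures are saved under pics/ and viewed, at most 14 in all, crops included, and the job is handed in when it is done.

Besides the shell and the picture viewer there is one more tool, called after "Call:" as name(argument=value, ...) on one line, values as JSON. step_arm: Moves the arm, as the interface text tells. Its arguments: {"type":"object","properties":{"deltas":{"type":"array","items":{"type":"number"}}},"required":["deltas"]}

```bash
mkdir -p pics; ls
python3 - <<'E'
from plant import *
import cv2
for n in ("scene","side","wrist"):
    cv2.imwrite(f"pics/{n}0.png",cv2.cvtColor(capture(n),cv2.COLOR_RGB2BGR))
    p=camera_params(n);print(n,p)
print(get_obs())
E
```

```text
pics
scene {'mtx': array([[541.55207012,   0.        , 317.21125579],
       [  0.        , 541.55207012, 238.59254602],
       [  0.        ,   0.        ,   1.        ]]), 'k1': -0.015817222942962585, 'rvec': array([ 0.83596994, -2.2393097 ,  1.43289541]), 'tvec': array([430.14362898, 206.51905372, 721.19977192])}
side {'mtx': array([[513.70901658,   0.        , 326.96339979],
       [  0.        , 513.70901658, 246.72130175],
       [  0.        ,   0.        ,   1.        ]]), 'k1': -0.09874687007359934, 'rvec': array([ 2.43911877,  0.16489857, -0.08465821]), 'tvec': array([-548.87300508,   19.73640758, 1095.35336987])}
wrist {'mtx': array([[381.83554658,   0.        , 316.85527281],
       [  0.        , 381.83554658, 238.65287447],
       [  0.        ,   0.        ,   1.        ]]), 'k1': -0.029482543343713807, 'rvec': array([-2.86971518e+00, -9.22968595e-04,  2.55614961e-03]), 'tvec': array([-525.38952001,  -32.93972418,  389.64700114])}
{'time': 0.15, 'joint_positions': array([-1.45998204e-01,  3.42547333e-01,  1.52479957e+00, -3.87868789e-05,
        1.27535392e+00, -1.45991585e-01]), 'dq': array([-0.0002624 , -0.0010012 , -0.00350086,  0.00054017,  0.00068983,
       -0.00146304]), 'tau': array([ 7.52666965e-04, -4.31470585e+01, -2.44352603e+01,  7.18239485e-02,
        5.38185902e-02, -1.32920518e-04]), 'tool_pos': array([5.24673934e+02, 5.81225423e-02, 1.97011887e+02]), 'tcp_rot': array([-3.14049087e+00, -1.24510736e-04,  1.57080095e+00]), 'contact_force': array([-0.45056023, -0.26780516,  0.66959739]), 'moment': array([-0.0166563 , -0.02104327,  0.01161618]), 'finger_force': 0.0, 'grip_width': 91.26068425034543}
```

View pics/scene0.png

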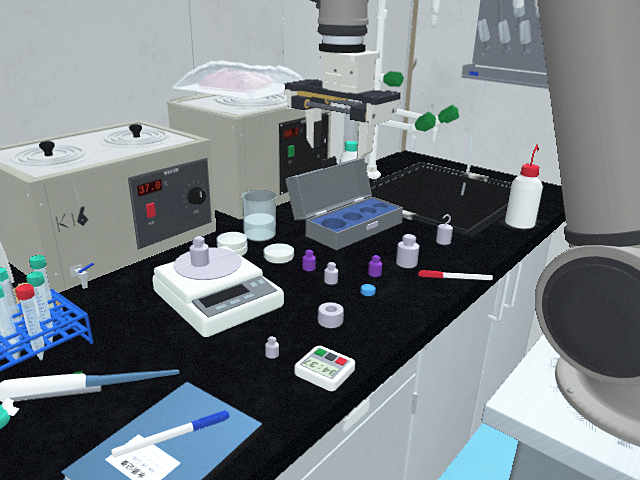

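View pics/side0.png

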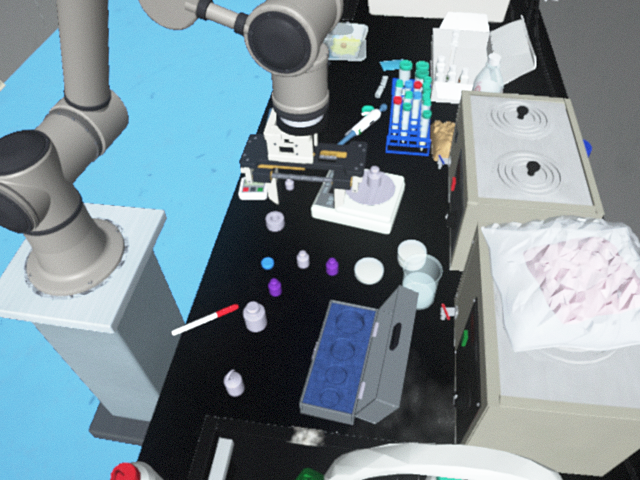

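View pics/wrist0.png

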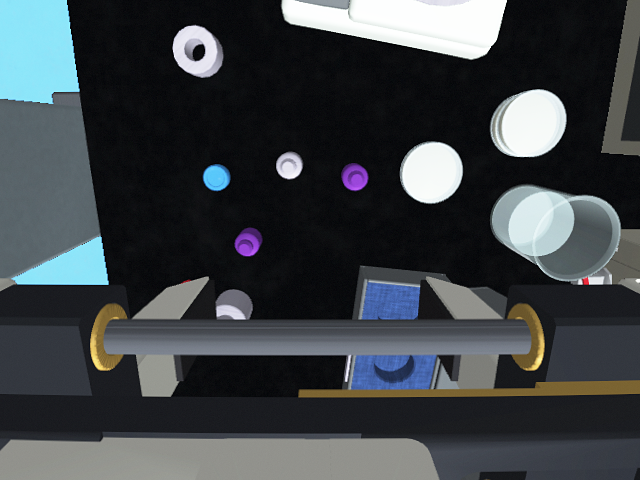

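Scene: the 500 g is at (407,250), the 100 g at (331,272), the 50 g at (272,347) and the 200 g on the pan at (200,250). Possible confusions are the purple weights at (309,260) and (376,265), the hooked mass at (444,233), the ring at (330,315) and the blue cap at (368,290). In the side view the steel weights are at (255,318), (303,259), (289,184) and (375,180), and the wells run from large at (350,318) to small at (333,400).

```bash
cat > h.py <<'E'
import numpy as np, cv2
def ray(p,uv):
    K=p["mtx"];d=np.array([(uv[0]-K[0,2])/K[0,0],(uv[1]-K[1,2])/K[1,1]]);u=d.copy()
    for _ in range(8): u=d/(1+p["k1"]*(u@u))
    R=cv2.Rodrigues(p["rvec"])[0];v=R.T@np.array([*u,1.]);return -R.T@p["tvec"],v/np.linalg.norm(v)
def plane(p,uv,z):
    c,v=ray(p,uv);return c+v*(z-c[2])/v[2]
def tri(*pu):
    A=np.zeros((3,3));b=np.zeros(3);L=[ray(p,u) for p,u in pu]
    for c,v in L: M=np.eye(3)-np.outer(v,v);A+=M;b+=M@c
    X=np.linalg.solve(A,b);return X,[round(float(np.linalg.norm((np.eye(3)-np.outer(v,v))@(X-c))),1) for c,v in L]
def proj(p,X):
    R=cv2.Rodrigues(p["rvec"])[0];c=R@np.asarray(X,float)+p["tvec"];u=c[:2]/c[2];u=u*(1+p["k1"]*(u@u))
    return u*np.diag(p["mtx"])[:2]+p["mtx"][:2,2]
E
python3 - <<'E'
from plant import *
from h import *
np.set_printoptions(precision=1,suppress=True)
S,D=camera_params("scene"),camera_params("side")
print(ray(S,(320,240))[0],ray(D,(320,240))[0])
for n,a,b in [("500",(407,239),(255,308)),("200",(200,240),(375,171)),("100",(331,265),(303,253)),("50",(272,339),(290,179)),("case well1",(334,224),(350,318)),("w4",(381,208),(333,400))]:
    print(n,*tri((S,a),(D,b)))
a=cv2.imread("pics/scene0.png");b=cv2.imread("pics/side0.png")
def g(i,x,y,w,h,s): return cv2.resize(i[y:y+h,x:x+w],(w*s,h*s),interpolation=cv2.INTER_CUBIC)
cv2.imwrite("pics/c1.png",np.vstack([g(a,270,150,200,150,4)]))
cv2.imwrite("pics/c2.png",g(b,225,230,200,200,3))
cv2.imwrite("pics/c3.png",np.hstack([np.vstack([g(a,150,220,100,70,4),g(a,240,320,100,70,4)]),np.vstack([g(b,330,150,100,70,4),g(b,250,150,100,70,4)])]))
E
```

```text
[-28.9 715.2 485.2] [ 655.5 -602.9  841.6]
500 [ 436.1 -110.1   50.4] [1.3, 1.3]
200 [626.2 227.  105.9] [2.0, 2.0]
100 [497.9  43.3  33.2] [1.9, 1.9]
50 [427.7 265.   26.2] [2.5, 2.5]
case well1 [ 608.6 -100.6   34.4] [4.0, 4.0]
w4 [ 597.9 -258.8   26.2] [4.4, 4.4]
```

View pics/c1.png

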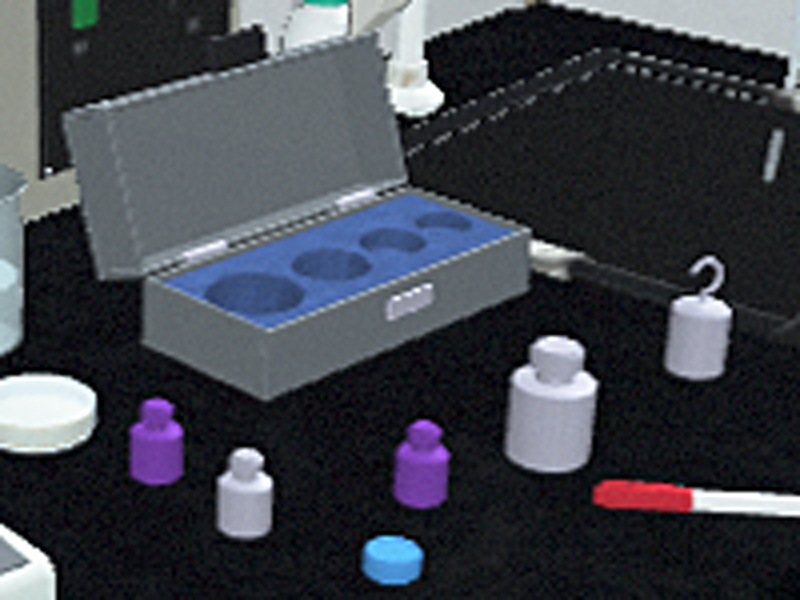

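View pics/c2.png

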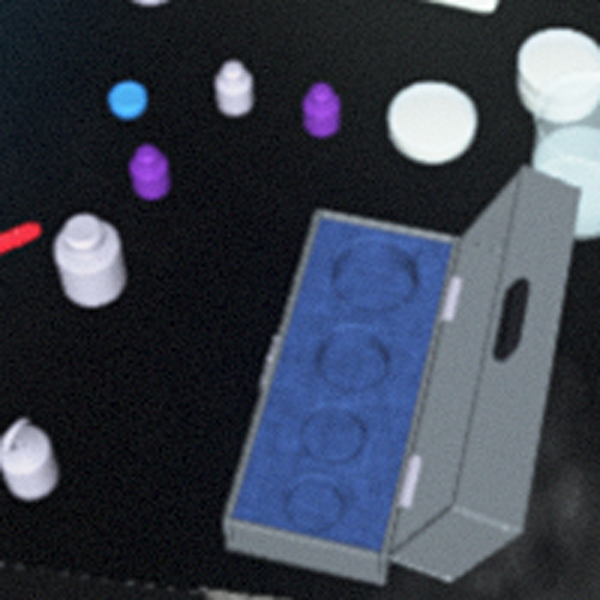

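View pics/c3.png

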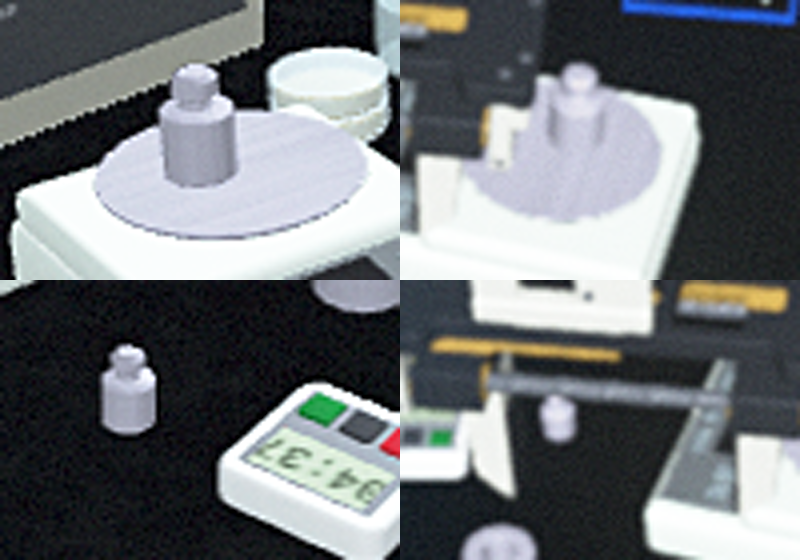

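The crops show the steel 100 g between two purple weights. The well row is clear, and the lid tab is at side (396,337). The triangulated heights match the knob heads. Next I'll look from above with the wrist camera.

Call:
step_arm(deltas=[0, 50, 20, 0, 91, 0, 50, 20, 0, 91, 0, 40, 10, 0, 91, 0, 0, 0, 0, 91, 0, 0, 0, 0, 91, 0, 0, 0, 0, 91, 0, 0, 0, 0, 91, 0, 0, 0, 0, 91, 0, 0, 0, 0, 91, 0, 0, 0, 0, 91])

```text
time: 1.4
tool_pos: [525.0, 139.9, 247.5]
tcp_rot: [3.141, 0.0, 1.571]
contact_force: [0.4, 0.2, 0.5]
grip_width: 90.8
finger_force: 0.0
```

```bash
cat > snap.py <<'E'
import sys,pickle
from plant import *
from h import *
n=sys.argv[1]; p=camera_params("wrist"); im=cv2.cvtColor(capture("wrist"),cv2.COLOR_RGB2BGR)
cv2.imwrite(f"pics/{n}.png",im);pickle.dump(p,open(f"pics/{n}.pkl","wb"))
o=get_obs();print(o["time"],o["tool_pos"].round(1),o["tcp_rot"].round(3),"cam",ray(p,(317,239))[0].round(1),ray(p,(317,239))[1].round(2))
E
python3 snap.py wA
```

```text
1.45 [525.  140.  247.5] [3.141 0.    1.571] cam [526.2 213.  433.7] [-0.   -0.27 -0.96]
```

Call:
step_arm(deltas=[20, -60, 0, 0, 91, 20, -60, 0, 0, 91, 20, -60, 0, 0, 91, 10, -60, 0, 0, 91, 0, -60, 0, 0, 91, 0, -60, 0, 0, 91, 0, -45, 0, 0, 91, 0, 0, 0, 0, 91, 0, 0, 0, 0, 91, 0, 0, 0, 0, 91])

```text
time: 2.7
tool_pos: [594.6, -261.5, 247.8]
tcp_rot: [3.141, -0.0, 1.572]
contact_force: [1.0, 0.8, -0.6]
grip_width: 91.2
finger_force: 0.0
```

```bash
python3 snap.py wB; python3 -c "
import cv2,numpy as np
a=[cv2.resize(cv2.imread(f'pics/{n}.png')[:330],(560,289)) for n in('wA','wB')]
cv2.imwrite('pics/AB.png',np.vstack(a))"
```

```text
2.75 [ 594.7 -261.4  247.9] [ 3.141 -0.     1.573] cam [ 595.6 -188.4  434. ] [ 0.   -0.27 -0.96]
```

View pics/AB.png

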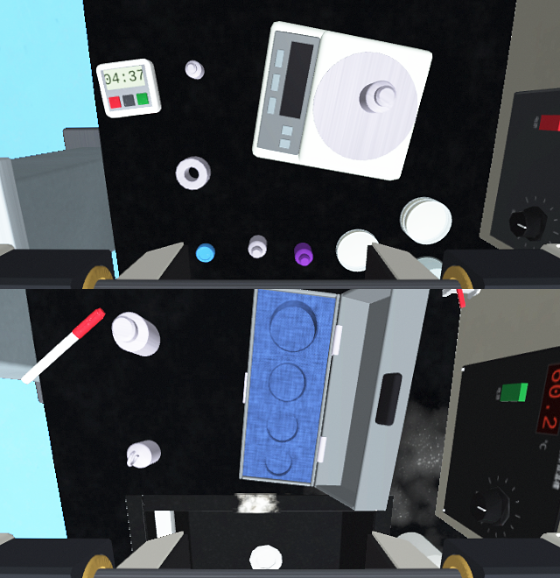

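wA shows the 50 g at about (222,80), the 200 g head at (438,108) and the 100 g at (295,278). wB shows the 500 g at about (145,45), the four wells, and the tab at about (445,125). Next: zooms and the inlay fit.

```bash
cat > m.py <<'E'
from plant import *
from h import *
import pickle
np.set_printoptions(precision=1,suppress=True)
P={n:pickle.load(open(f"pics/{n}.pkl","rb")) for n in("wA","wB")}
P["scene0"]=camera_params("scene");P["side0"]=camera_params("side")
I={n:cv2.imread(f"pics/{n}.png") for n in P}
# inlay corners by blue mask in each view
C={}
for n in("wB","scene0","side0"):
    h=cv2.cvtColor(I[n],cv2.COLOR_BGR2HSV);m=cv2.inRange(h,(105,90,30),(125,255,255))
    if n=="scene0": m[:190]=0;m[250:]=0;m[:,:300]=0;m[:,420:]=0
    if n=="side0": m[:280]=0;m[420:]=0;m[:,:290]=0;m[:,400:]=0
    m=cv2.morphologyEx(m,cv2.MORPH_CLOSE,np.ones((5,5)))
    c=max(cv2.findContours(m,0,1)[0],key=cv2.contourArea);hl=cv2.convexHull(c)
    for e in np.arange(1,12,.25):
        q=cv2.approxPolyDP(hl,e,True)
        if len(q)<=4:break
    C[n]=q.reshape(-1,2).astype(float);W=np.array([plane(P[n],u,34)for u in C[n]])
    print(n,C[n].tolist());print(W[:,:2].tolist(),"mean",W.mean(0))
# wells in wB
g=cv2.cvtColor(I["wB"],cv2.COLOR_BGR2GRAY);x0,x1,y0,y1=270,390,0,230
z=cv2.GaussianBlur(cv2.resize(g[y0:y1,x0:x1],None,fx=3,fy=3,interpolation=cv2.INTER_CUBIC),(5,5),0)
c=cv2.HoughCircles(z,cv2.HOUGH_GRADIENT,1,80,param1=60,param2=22,minRadius=35,maxRadius=95)
for x,y,r in c[0]:
    u=((x+.5)/3-.5+x0,(y+.5)/3-.5+y0);print("well px",np.array(u),r/3,plane(P["wB"],u,34))
def k(n,x,y,s=8,w=48,h=36): return cv2.resize(I[n][max(y-h//2,0):max(y-h//2,0)+h,x-w//2:x+w//2],(w*5,h*5),interpolation=cv2.INTER_CUBIC)
cv2.imwrite("pics/z.png",np.vstack([np.hstack([k("wA",222,80),k("wA",434,112),k("wA",295,280)]),np.hstack([k("wB",150,48,w=48),k("scene0",407,250),k("scene0",200,250)])]))
E
python3 m.py
```

```text
wB [[295.0, 0.0], [383.0, 11.0], [354.0, 220.0], [277.0, 212.0]]
[[574.746473935141, -68.15072632245939], [657.5159520617168, -77.18370514183101], [635.5021016135128, -279.0510680693981], [553.0786618454722, -270.4825050418695]] mean [ 605.2 -173.7   34. ]
scene0 [[397.0, 207.0], [338.0, 231.0], [311.0, 220.0], [369.0, 199.0]]
[[559.6203517065763, -272.967591062029], [576.3585795947816, -79.30094612449034], [653.2485985646397, -84.79056264842245], [635.1717431351409, -270.74782565966655]] mean [ 606.1 -177.    34. ]
side0 [[332.0, 303.0], [375.0, 312.0], [351.0, 413.0], [300.0, 395.0]]
[[574.5336714179017, -69.11217671404393], [656.3866599026888, -78.74357784839128], [634.2389666076325, -278.1561960429059], [546.5430232137263, -258.3925873796127]] mean [ 602.9 -171.1   34. ]
well px [333.8  44.8] 24.833334 [ 611.6 -106.9   34. ]
well px [327.8 107.5] 21.366667 [ 606.3 -164.3   34. ]
well px [318.2 197.8] 15.433333 [ 597.  -255.2   34. ]
well px [322.2 157.2] 17.800001 [ 601. -213.   34.]
```

View pics/z.png

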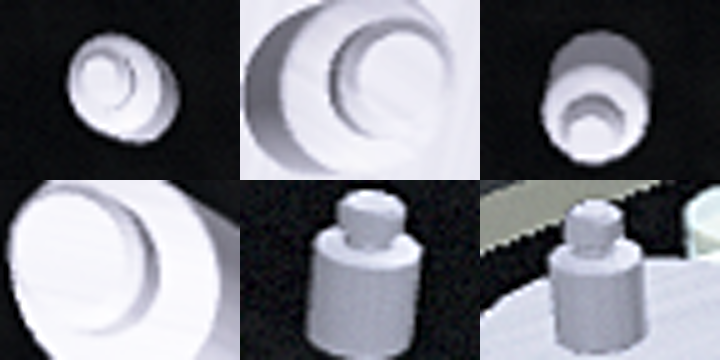

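Run:
```python
import io,contextlib
with contextlib.redirect_stdout(io.StringIO()):
    exec(open("m.py").read())
for n,w,u,s,d,z in [("50","wA",(219,77.6),(272,337.5),None,30),("200","wA",(442,109.8),(199,237),(375,167.5),112),("100","wA",(293.6,289.6),(331.7,264),(303,251.5),37),("500","wB",(141.2,46),(409.2,236),(253,304.5),58)]:
    v=[(P[w],u),(P["scene0"],s)]
    if d: v.append((P["side0"],d))
    print(n,"tri",*tri(*v),"plane",plane(P[w],u,z))
for a,b in [((383,11),(375,312)),((354,220),(351,413))]: print("inlay",*tri((P["wB"],a),(P["side0"],b)))
print("tab",*tri((P["wB"],(445,125)),(P["side0"],(396,337))))
X=np.array([605.2,-174.4,0]);y=-6.1*np.pi/180;ex=np.array([np.cos(y),np.sin(y),0]);t=1.92
print("tab model",X+ex*(46-104*np.cos(t)+7*np.sin(t)*1)+[0,0,38+104*np.sin(t)+7*np.cos(t)])
```

```text
50 tri [427.3 264.6  27.5] [1.9, 1.9] plane [429.2 265.7  30. ]
200 tri [625.6 230.2 112.8] [1.0, 3.0, 2.0] plane [626.6 230.9 112. ]
100 tri [498.2  43.2  36.2] [1.7, 3.6, 2.6] plane [499.9  43.   37. ]
500 tri [ 433.7 -110.5   57.9] [2.4, 2.6, 2.9] plane [ 435.9 -112.1   58. ]
inlay [657.1 -76.9  31.9] [0.8, 0.8]
inlay [ 634.8 -278.7   35.8] [0.5, 0.5]
tab [ 693.6 -182.6  129. ] [0.5, 0.5]
tab model [ 692.9 -183.8  133.3]
```

Every measurement agrees with the sizes given. Now to the 500 g, turning the tool 84° so the fingers close along the case's row.

Call:
step_arm(deltas=[-20, 18.75, -12, 10.5, 91, -20, 18.75, -12, 10.5, 91, -20, 18.75, -12, 10.5, 91, -20, 18.75, -12, 10.5, 70, -20, 18.75, -12, 10.5, 60, -20, 18.75, -12, 10.5, 56, -20, 18.75, -12, 10.5, 56, -19, 18.75, -12, 10.5, 56, 0, 0, 0, 0, 56, 0, 0, 0, 0, 56])

```text
time: 4.0
tool_pos: [436.5, -113.1, 152.4]
tcp_rot: [-3.141, 0.002, 3.035]
contact_force: [0.3, 0.3, 0.2]
grip_width: 56.2
finger_force: 0.0
```

```bash
python3 snap.py wC
python3 - <<'E'
from h import *
import pickle,cv2
p=pickle.load(open("pics/wC.pkl","rb"))
for z in(0,58): print(proj(p,(435.5,-111.5,z)))
from plant import *
w={'mtx': np.array([[381.8355,0,316.855],[0,381.8355,238.653],[0,0,1]]),'k1':-.0294825,'rvec':np.array([-2.86971518e+00,-9.22968595e-04,2.55614961e-03]),'tvec':np.array([-525.38952001,-32.93972418,389.64700114])}
print("purple",plane(w,(245,246),37),"100",plane(w,(289,162),37))
E
```

```text
4.05 [ 436.5 -113.3  152.3] [-3.141e+00  2.000e-03  3.035e+00] cam [ 365.3 -104.5  338.4] [ 0.27 -0.03 -0.96]
[317.5948225  212.55351389]
[317.70063547 228.22766939]
purple [457.37216251 -30.69597143  37.        ] 100 [500.57455797  47.6057819   37.        ]
```

View pics/wC.png

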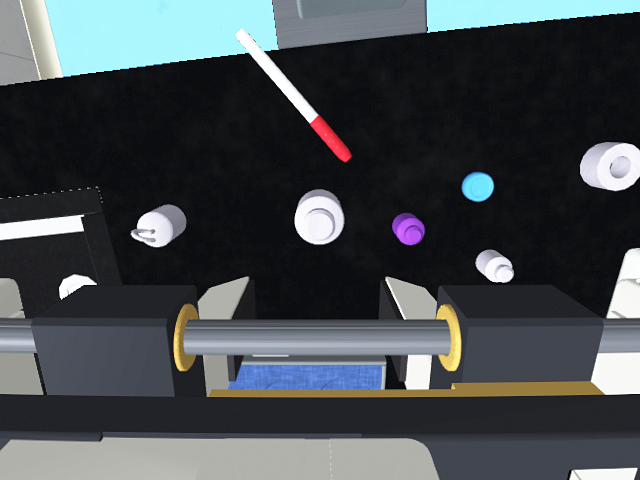

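The steel 500 g head is at (319,222), 6 px above the prediction, so x ≈ 433.5. The purple one is 80 mm away. Descending.

Call:
step_arm(deltas=[-3, 1, -30, 0, 56, 0, 0, -40, 0, 56, 0, 0, -40, 0, 56, 0, 0, -12, 0, 56, 0, 0, 0, 0, 56, 0, 0, 0, 0, 30, 0, 0, 0, 0, 30, 0, 0, 0, 0, 30, 0, 0, 0, 0, 30, 0, 0, 0, 0, 30])

```text
time: 5.3
tool_pos: [432.3, -111.9, 29.7]
tcp_rot: [3.142, 0.0, 3.037]
contact_force: [0.1, -0.1, 0.3]
grip_width: 30.1
finger_force: 0.0
```

Run:
```python
from plant import *
import cv2,numpy as np
a=cv2.cvtColor(capture("scene"),cv2.COLOR_RGB2BGR)[180:300,340:500];b=cv2.cvtColor(capture("side"),cv2.COLOR_RGB2BGR)[230:350,180:340]
cv2.imwrite("pics/g1.png",np.hstack([cv2.resize(x,None,fx=2.5,fy=2.5,interpolation=cv2.INTER_CUBIC) for x in(a,b)]))
o=get_obs();print(o["grip_width"],o["finger_force"])
```

```text
30.034025220406992 0.0
```

View pics/g1.png

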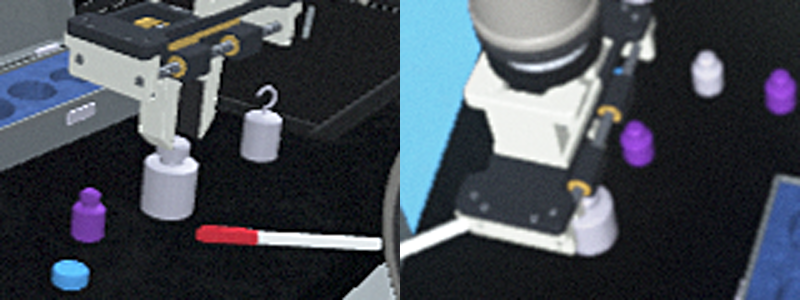

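Run:
```python
from plant import *
from h import *
S,D,W=[camera_params(n) for n in("scene","side","wrist")]
o=get_obs();print(o["tool_pos"],o["joint_positions"])
for X in [(432.3,-111.9,30),(432.3,-111.9,49),(432.3,-89,30),(434,-112,58),(434,-112,40),(434,-112,0)]: print(X,proj(S,X).round(1),proj(D,X).round(1))
a=cv2.cvtColor(capture("wrist"),cv2.COLOR_RGB2BGR);b=cv2.cvtColor(capture("scene"),cv2.COLOR_RGB2BGR)[195:275,355:461]
cv2.imwrite("pics/g2.png",np.hstack([cv2.resize(a[200:420,180:460],(400,314)),cv2.resize(b,(400,314),interpolation=cv2.INTER_CUBIC)]))
```

```text
[ 432.28147927 -111.85092247   29.54959526] [-4.25207139e-01  4.29720774e-01  1.94777527e+00  1.21692228e-04
  7.64182725e-01 -1.89134358e+00]
(432.3, -111.9, 30) [407.6 248.8] [253.5 314.8]
(432.3, -111.9, 49) [408.5 239.9] [252.2 309.2]
(432.3, -89, 30) [401.1 252.8] [256.3 304.7]
(434, -112, 58) [408.2 235.3] [252.4 306.7]
(434, -112, 40) [407.3 243.9] [253.7 312.1]
(434, -112, 0) [405.4 262.4] [256.4 323.4]
```

View pics/g2.png

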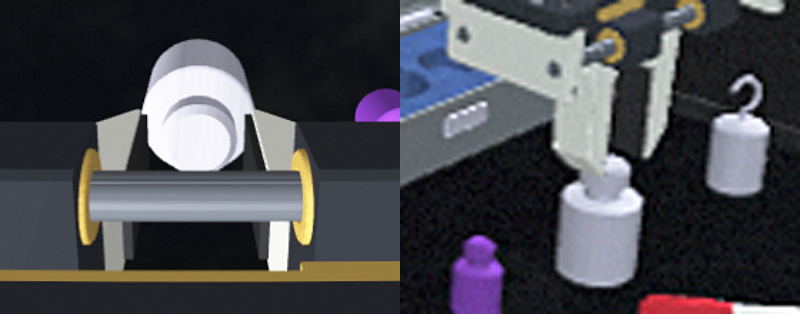

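Run:
```python
from plant import *
from h import *
import pickle
S,D,W=[camera_params(n) for n in("scene","side","wrist")]
print(ray(W,(317,239))[0])
print("head wrist now",plane(W,(319,297),58),tri((W,(319,297)),(S,(410,238.5))))
p=pickle.load(open("pics/wC.pkl","rb"));print("wC",plane(p,(319.5,222),58),tri((p,(319.5,222)),(S,(409.2,236))))
for X in [(432.3,-111.9,30),(432.3,-111.9,58),(432.3,-111.9,0)]: print(proj(W,X))
```

```text
[ 361.48690592 -103.62179703  215.70815106]
head wrist now [ 432.25913067 -110.00650197   58.        ] (array([ 431.41729788, -110.85944661,   53.93556848]), [2.5, 2.5])
wC [ 430.8322236  -109.64175875   58.        ] (array([ 430.56657176, -109.6997284 ,   58.4520458 ]), [0.2, 0.2])
[315.06561023 275.0189892 ]
[314.8077699 297.4893325]
[315.2742466  256.85459824]
```

Run:
```python
from plant import *
from h import *
S,D=[camera_params(n) for n in("scene","side")]
for z in(197,210,224): print(z,[proj(q,(525+s*45.7,0,z)).round(1) for q in(S,D) for s in(-1,1)])
a=cv2.imread("pics/scene0.png")[80:200,270:430];b=cv2.imread("pics/side0.png")[120:240,230:390]
for i,q,o in((a,S,(270,80)),(b,D,(230,120))):
    for z,c in((197,(0,0,255)),(224,(0,255,0))):
        for s in(-1,1):
            u=proj(q,(525+s*45.7,0,z))-o
            if 0<u[0]<160 and 0<u[1]<120:i[int(u[1]+.5),int(u[0]+.5)]=c
cv2.imwrite("pics/t.png",np.hstack([cv2.resize(x,None,fx=2.5,fy=2.5,interpolation=cv2.INTER_NEAREST) for x in(a,b)]))
```

```text
197 [array([357.6, 173.5]), array([316.3, 162.3]), array([282.3, 212. ]), array([334.2, 216.7])]
210 [array([358. , 166.1]), array([316.4, 155.2]), array([281.6, 206.7]), array([334.2, 211.4])]
224 [array([358.4, 158. ]), array([316.6, 147.5]), array([280.9, 201. ]), array([334.1, 205.7])]
```

View pics/t.png

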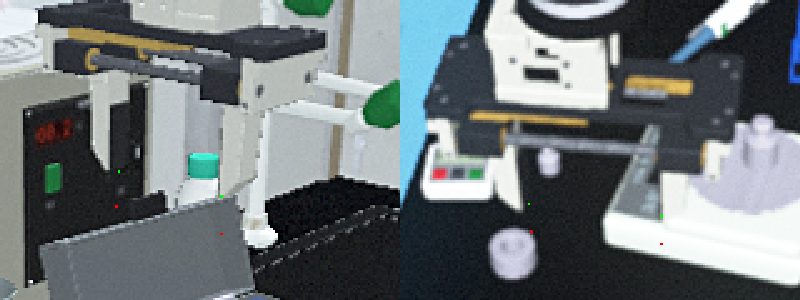

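The scene and side views show the real fingertips about 26 mm above the reported TCP, both at the start and now, so the fingers closed above the body. I'll open and go about 25 mm lower.

Call:
step_arm(deltas=[0, 1, 0, 0, 56, 0, 0, 0, 0, 56, 0, 0, 0, 0, 56, 0, 0, -13, 0, 56, 0, 0, -12, 0, 56, 0, 0, 0, 0, 56, 0, 0, 0, 0, 30, 0, 0, 0, 0, 30, 0, 0, 0, 0, 30, 0, 0, 0, 0, 30])

```text
time: 6.75
tool_pos: [432.5, -111.0, 4.8]
tcp_rot: [-3.141, 0.001, 3.037]
contact_force: [-0.4, -0.8, 0.4]
grip_width: 38.8
finger_force: 30.0
```

Call:
step_arm(deltas=[0, 0, 15, 0, 30, 0, 0, 30, 0, 30, 0, 0, 35, 0, 30, 40, 2, 0, 0, 30, 45, 2, 0, 0, 30, 45, 2, 0, 0, 30, 40, 1.5, 0, 0, 30, 10, 0, 0, 0, 30, 0, 0, 0, 0, 30, 0, 0, 0, 0, 30])

```text
time: 8.0
tool_pos: [610.8, -103.3, 84.0]
tcp_rot: [3.141, -0.002, 3.037]
contact_force: [-0.7, 1.0, -4.3]
grip_width: 38.6
finger_force: 30.0
```

```bash
python3 snap.py wD
python3 - <<'E'
from h import *
import pickle
p=pickle.load(open("pics/wD.pkl","rb"));i=cv2.imread("pics/wD.png")
h=cv2.cvtColor(i,cv2.COLOR_BGR2HSV);m=cv2.inRange(h,(105,90,30),(125,255,255))
for y in range(150,300,10):
    xs=np.flatnonzero(m[y]); print(y,len(xs),xs[[0,-1]] if len(xs) else "")
for a,b in [(0,-40),(-42,102.5),(-42,-102.5)]:
    t=-np.radians(6.1);print((a,b),proj(p,(605.2+a*np.cos(t)-b*np.sin(t),-174.4+a*np.sin(t)+b*np.cos(t),34)).round(1))
E
```

```text
8.05 [ 611.  -103.4   84.4] [ 3.141e+00 -2.000e-03  3.036e+00] cam [540.4 -95.1 270.4] [ 0.27 -0.03 -0.96]
150 0 
160 0 
170 0 
180 0 
190 325 [ 42 366]
200 323 [ 44 366]
210 321 [ 45 365]
220 319 [ 47 365]
230 317 [ 49 365]
240 281 [ 51 364]
250 252 [ 53 364]
260 237 [ 55 363]
270 231 [ 57 363]
280 205 [ 59 362]
290 50 [ 61 110]
(0, -40) [144.5 249.6]
(-42, 102.5) [365.8 185.2]
(-42, -102.5) [ 38.8 185.4]
```

Call:
step_arm(deltas=[2.5, 0, 0, 0, 30, 0, 0, -15, 0, 30, 0, 0, -20, 0, 30, 0, 0, -20, 0, 30, 0, 0, -10, 0, 30, 0, 0, -5, 0, 30, 0, 0, 0, 0, 30, 0, 0, 0, 0, 42.5, 0, 0, 0, 0, 42.5, 0, 0, 0, 0, 42.5])

```text
time: 9.3
tool_pos: [615.5, -103.5, 15.5]
tcp_rot: [-3.141, 0.002, 3.037]
contact_force: [0.0, 0.7, 0.0]
grip_width: 42.7
finger_force: 0.0
```

Call:
step_arm(deltas=[0, 0, 20, 0, 42.5, 0, 0, 40, 0, 42.5, 0, 0, 45, 0, 42.5, -20, 24, 0, 0, 40, -20, 25, 0, 0, 40, -20, 25, 0, 0, 40, -20, 25, 0, 0, 40, -20, 25, 0, 0, 40, -17, 23, 0, 0, 40, 0, 0, 0, 0, 40])

```text
time: 10.55
tool_pos: [497.1, 44.8, 120.2]
tcp_rot: [3.141, 0.001, 3.039]
contact_force: [0.8, 0.4, 0.2]
grip_width: 39.9
finger_force: 0.0
```

```bash
cat > find.py <<'E'
# find steel blobs near predicted head: python find.py snapname x y zhead headwidth
import sys,pickle
from h import *
n=sys.argv[1];X=np.array([float(v) for v in sys.argv[2:5]]);dw=float(sys.argv[5])
p=pickle.load(open(f"pics/{n}.pkl","rb"));i=cv2.imread(f"pics/{n}.png");u=proj(p,X);print("pred",u.round(1))
c,v=ray(p,u);d=np.linalg.norm(X-c);r=dw/2*p["mtx"][0,0]/d
x0,y0=int(u[0]-4.5*r),int(max(u[1]-4.5*r,0));g=cv2.cvtColor(i,cv2.COLOR_BGR2GRAY)[y0:int(u[1]+4.5*r),x0:int(u[0]+4.5*r)]
g=g[:max(0,312-y0)]
z=cv2.GaussianBlur(cv2.resize(g,None,fx=4,fy=4,interpolation=cv2.INTER_CUBIC),(7,7),0)
k=cv2.HoughCircles(z,cv2.HOUGH_GRADIENT,1,6,param1=50,param2=12,minRadius=int(3.3*r),maxRadius=int(4.6*r))
for a,b,q in (k[0][:4] if k is not None else []):
    w=((a+.5)/4-.5+x0,(b+.5)/4-.5+y0);print("head px",np.round(w,1),"r",round(q/4,1),"exp",r.round(1),plane(p,w,X[2]).round(1))
m=(cv2.GaussianBlur(g,(3,3),0)>95).astype(np.uint8);nn,l,s,ce=cv2.connectedComponentsWithStats(m)
for a in range(1,nn):
    if s[a,4]>60: print("blob",s[a]+[x0,y0,0,0,0],(ce[a]+[x0,y0]).round(1))
E
python3 snap.py wE; python3 find.py wE 498.5 43.5 37 15; python3 find.py wD 612 -104 84 25|tail -0
```

```text
10.6 [498.1  44.  120.2] [-3.142e+00  2.000e-03  3.038e+00] cam [426.2  52.9 306.3] [ 0.27 -0.03 -0.96]
pred [314.  235.7]
head px [313.8 234. ] r 10.2 exp 10.3 [497.2  43.5  37. ]
head px [312.5 235.5] r 10.5 exp 10.3 [498.2  42.4  37. ]
head px [310.8 233.5] r 11.6 exp 10.3 [496.6  41.3  37. ]
head px [314.  235.8] r 10.2 exp 10.3 [498.5  43.5  37. ]
blob [298 211  32  36 908] [313.7 228.7]Exception ignored on flushing sys.stdout:
BrokenPipeError: [Errno 32] Broken pipe
```

Call:
step_arm(deltas=[0, -0.5, -45, 0, 40, 0, 0, -45, 0, 40, 0, 0, -26, 0, 40, 0, 0, -10, 0, 40, 0, 0, -5, 0, 40, 0, 0, 0, 0, 40, 0, 0, 0, 0, 12, 0, 0, 0, 0, 12, 0, 0, 0, 0, 12, 0, 0, 0, 0, 12])

```text
time: 11.85
tool_pos: [498.3, 43.1, -10.9]
tcp_rot: [3.141, 0.001, 3.037]
contact_force: [-0.5, -1.2, 5.3]
grip_width: 22.5
finger_force: 30.0
```

Call:
step_arm(deltas=[0, 0, 30, 0, 12, 0, 0, 40, 0, 12, 12, -30, 30, 0, 12, 15, -40, 0, 0, 12, 16, -40, 0, 0, 12, 16, -40, 0, 0, 12, 16, -40, 0, 0, 12, 15, -40, 0, 0, 12, 12, -26, 0, 0, 12, 0, 0, 0, 0, 12])

```text
time: 13.1
tool_pos: [599.8, -214.7, 87.6]
tcp_rot: [3.141, -0.001, 3.035]
contact_force: [-0.4, -0.3, -1.1]
grip_width: 22.3
finger_force: 30.0
```

```bash
python3 snap.py wF
```

```text
13.15 [ 599.3 -213.2   87.7] [ 3.141e+00 -1.000e-03  3.036e+00] cam [ 529.1 -206.3  273.9] [ 0.27 -0.03 -0.96]
```

Call:
step_arm(deltas=[1.5, 1.2, 0, 0, 12, 0, 0, -20, 0, 12, 0, 0, -25, 0, 12, 0, 0, -18, 0, 12, 0, 0, -8, 0, 12, 0, 0, -4, 0, 12, 0, 0, 0, 0, 12, 0, 0, 0, 0, 27, 0, 0, 0, 0, 27, 0, 0, 0, 0, 27])

```text
time: 14.4
tool_pos: [601.5, -211.8, 14.0]
tcp_rot: [-3.141, 0.001, 3.037]
contact_force: [-0.2, 0.3, 0.1]
grip_width: 26.8
finger_force: 0.0
```

Call:
step_arm(deltas=[0, 0, 20, 0, 27, 0, 0, 40, 0, 27, 0, 0, 45, 0, 27, -17, 45, 0, 0, 34, -20, 55, 0, 0, 34, -20, 55, 0, 0, 34, -20, 55, 0, 0, 34, -20, 55, 0, 0, 34, -20, 55, 0, 0, 34, -20, 55, 0, 0, 34])

```text
time: 15.65
tool_pos: [463.7, 165.0, 119.0]
tcp_rot: [3.141, 0.001, 3.037]
contact_force: [0.3, 0.0, -0.3]
grip_width: 34.3
finger_force: 0.0
```

Call:
step_arm(deltas=[-12, 40, 0, 0, 34, -12, 35, 0, 0, 34, -10, 20, 0, 0, 34, 0, 0, 0, 0, 34, 0, 0, 0, 0, 34, 0, 0, 0, 0, 34, 0, 0, 0, 0, 34, 0, 0, 0, 0, 34, 0, 0, 0, 0, 34, 0, 0, 0, 0, 34])

```text
time: 16.9
tool_pos: [430.3, 258.3, 118.5]
tcp_rot: [3.142, 0.0, 3.037]
contact_force: [0.4, -0.4, -0.2]
grip_width: 34.1
finger_force: 0.0
```

```bash
python3 snap.py wG; python3 find.py wG 428 265 30 12
```

```text
16.95 [430.3 258.3 118.5] [ 3.142 -0.     3.037] cam [359.5 266.5 304.7] [ 0.27 -0.03 -0.96]
pred [324.3 227.9]
head px [326.2 226. ] r 7.4 exp 8.1 [426.7 266.6  30. ]
head px [324.2 225.5] r 9.1 exp 8.1 [426.1 265.2  30. ]
head px [322.8 224.8] r 8.8 exp 8.1 [425.5 264.1  30. ]
head px [326.5 223.8] r 6.8 exp 8.1 [425.  266.9  30. ]
blob [314 208  25  28 557] [325.5 221.3]
```

Call:
step_arm(deltas=[-3.5, 7, -30, 0, 34, 0, 0, -45, 0, 34, 0, 0, -38, 0, 34, 0, 0, -12, 0, 34, 0, 0, -7, 0, 34, 0, 0, 0, 0, 34, 0, 0, 0, 0, 8, 0, 0, 0, 0, 8, 0, 0, 0, 0, 8, 0, 0, 0, 0, 8])

```text
time: 18.2
tool_pos: [427.4, 265.6, -12.7]
tcp_rot: [3.141, 0.001, 3.037]
contact_force: [-0.0, -0.3, 6.2]
grip_width: 15.9
finger_force: 30.0
```

Call:
step_arm(deltas=[0, 0, 0, 0, 8, 0, 0, 0, 0, 8, 0, 0, 0, 0, 8, 0, 0, 20, 0, 8, 0, 0, 20, 0, 8, 0, 0, 20, 0, 8, 0, 0, 20, 0, 8, 0, 0, 0, 0, 8, 0, 0, 0, 0, 8, 0, 0, 0, 0, 8])

```text
time: 19.45
tool_pos: [426.2, 265.1, 65.6]
tcp_rot: [-3.141, -0.002, 3.037]
contact_force: [0.5, 0.3, -0.8]
grip_width: 16.2
finger_force: 30.0
```

Run:
```python
from plant import *
import cv2,numpy as np
from h import *
S,D=camera_params("scene"),camera_params("side")
x=get_obs()["tool_pos"];a=proj(S,x+[0,0,20]).astype(int);b=proj(D,x+[0,0,20]).astype(int);print(a,b)
A=cv2.cvtColor(capture("scene"),cv2.COLOR_RGB2BGR)[a[1]-35:a[1]+35,a[0]-45:a[0]+45]
B=cv2.cvtColor(capture("side"),cv2.COLOR_RGB2BGR)[b[1]-35:b[1]+35,b[0]-45:b[0]+45]
cv2.imwrite("pics/k.png",np.hstack([cv2.resize(q,(400,311),interpolation=cv2.INTER_CUBIC) for q in(A,B)]))
```

```text
[270 303] [286 159]
```

View pics/k.png

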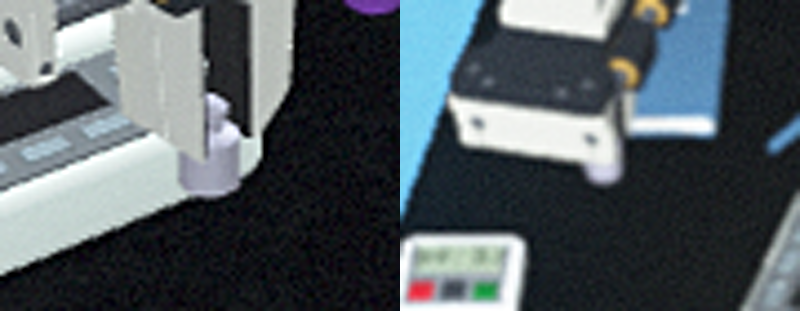

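The 50 g is held upright, near the −x edge of the pads. I'll check where it sits relative to the TCP, and where the finger tips really are.

```bash
python3 snap.py wH
python3 - <<'E'
from plant import *
from h import *
np.set_printoptions(precision=1,suppress=True)
S,D=camera_params("scene"),camera_params("side")
print(get_obs()["tool_pos"])
print("scene bias: before",plane(S,(272,337.5),30),"now",plane(S,(273.4,290),106.5))
print("side bottom now",plane(D,(286.5,163),78.5))
print("tips start",tri((S,(358.8,156.8)),(D,(277.6,204))),tri((S,(312,148)),(D,(340,202))))
E
python3 find.py wH 426 265 108 12
```

```text
19.6 [426.5 265.2  65.9] [-3.141e+00 -1.000e-03  3.037e+00] cam [355.8 273.5 252.1] [ 0.27 -0.03 -0.96]
[426.5 265.2  65.9]
scene bias: before [423.7 265.6  30. ] now [423.2 261.7 106.5]
side bottom now [426.  262.9  78.5]
tips start (array([478. ,  -5.3, 224.1]), [3.7, 3.7]) (array([577.8,   7.4, 224.3]), [2.3, 2.3])
pred [314.2 310.3]
head px [316.8 309.8] r 14.4 exp 14.3 [425.9 266.1 108. ]
head px [317.  303.8] r 12.4 exp 14.3 [423.2 266.4 108. ]
head px [316.8 306.2] r 14.1 exp 14.3 [424.3 266.2 108. ]
head px [316.8 308.2] r 13.3 exp 14.3 [425.2 266.1 108. ]
blob [ 299  266   37   46 1538] [316.7 290.3]
blob [269 277  25  35 569] [283.  294.5]
blob [340 277  25  35 582] [350.5 294.5]
```

Call:
step_arm(deltas=[0, 0, 20, 0, 8, 10, -40, 0, 0, 8, 18, -55, 0, 0, 8, 18, -55, 0, 0, 8, 18, -55, 0, 0, 8, 18, -55, 0, 0, 8, 18, -55, 0, 0, 8, 18, -55, 0, 0, 8, 18, -55, 0, 0, 8, 16, -45, 0, 0, 8])

```text
time: 20.85
tool_pos: [579.0, -207.0, 86.1]
tcp_rot: [3.141, -0.0, 3.036]
contact_force: [0.1, 0.9, -0.0]
grip_width: 16.1
finger_force: 30.0
```

Call:
step_arm(deltas=[10, -28, 0, 0, 8, 8, -17, 0, 0, 8, 0, 0, 0, 0, 8, 0, 0, 0, 0, 8, 0, 0, 0, 0, 8, 0, 0, 0, 0, 8, 0, 0, 0, 0, 8, 0, 0, 0, 0, 8, 0, 0, 0, 0, 8, 0, 0, 0, 0, 8])

```text
time: 22.1
tool_pos: [596.8, -249.7, 86.5]
tcp_rot: [3.142, 0.0, 3.037]
contact_force: [-0.3, -0.0, -0.7]
grip_width: 15.8
finger_force: 30.0
```

```bash
python3 snap.py wI; python3 find.py wI 596 -256 126 12
```

```text
22.15 [ 596.8 -249.7   86.5] [ 3.141 -0.     3.037] cam [ 526.  -241.4  272.7] [ 0.27 -0.03 -0.96]
pred [299.7 308. ]
head px [317.  305.5] r 13.7 exp 14.0 [ 595.6 -248.6  126. ]
head px [316.5 309. ] r 13.6 exp 14.0 [ 597.2 -249.   126. ]
head px [318.8 307. ] r 15.8 exp 14.0 [ 596.4 -248.   126. ]
head px [315.2 306.2] r 15.6 exp 14.0 [ 595.9 -249.4  126. ]
blob [ 269  244   93   68 4948] [314.  277.6]
blob [346 244  16  21 243] [354.8 251.7]
```

Call:
step_arm(deltas=[1, -6.5, 0, 0, 8, 0, 0, -20, 0, 8, 0, 0, -25, 0, 8, 0, 0, -17, 0, 8, 0, 0, -7, 0, 8, 0, 0, -4, 0, 8, 0, 0, 0, 0, 8, 0, 0, 0, 0, 20, 0, 0, 0, 0, 20, 0, 0, 0, 0, 20])

```text
time: 23.4
tool_pos: [598.0, -256.3, 13.9]
tcp_rot: [-3.141, 0.001, 3.037]
contact_force: [-0.3, 0.1, 0.5]
grip_width: 19.8
finger_force: 0.0
```

Call:
step_arm(deltas=[0, 0, 20, 0, 20, 0, 0, 45, 0, 20, 0, 0, 55, 0, 20, 0, 0, 50, 0, 46, 2, 40, 0, 0, 46, 2, 55, 0, 0, 46, 3, 55, 0, 0, 46, 3, 55, 0, 0, 46, 3, 55, 0, 0, 46, 3, 55, 0, 0, 46])

```text
time: 24.65
tool_pos: [613.7, 60.6, 183.9]
tcp_rot: [3.141, 0.001, 3.037]
contact_force: [0.0, -0.5, 0.0]
grip_width: 46.1
finger_force: 0.0
```

Call:
step_arm(deltas=[2, 55, 0, 0, 46, 2, 50, 0, 0, 46, 2, 40, 0, 0, 46, 0, 25, 0, 0, 46, 0, 0, 0, 0, 46, 0, 0, 0, 0, 46, 0, 0, 0, 0, 46, 0, 0, 0, 0, 46, 0, 0, 0, 0, 46, 0, 0, 0, 0, 46])

```text
time: 25.9
tool_pos: [619.9, 228.6, 183.6]
tcp_rot: [3.141, 0.0, 3.037]
contact_force: [0.2, 0.4, -0.1]
grip_width: 45.8
finger_force: 0.0
```

```bash
python3 snap.py wJ; python3 find.py wJ 626 230.5 112 19
```

```text
25.95 [619.8 228.7 183.5] [3.142 0.    3.037] cam [549.  236.9 369.8] [ 0.27 -0.03 -0.96]
pred [319.1 246. ]
head px [321.  243.8] r 13.2 exp 13.5 [624.5 232.  112. ]
head px [320.5 245.8] r 13.1 exp 13.5 [625.9 231.5 112. ]
head px [319.2 243.8] r 14.2 exp 13.5 [624.3 230.8 112. ]
head px [321.8 242.2] r 11.6 exp 13.5 [623.4 232.6 112. ]
blob [  258   185   121   106 12348] [318.6 235.6]
```

Call:
step_arm(deltas=[-2, 2.3, -30, 0, 46, 0, 0, -40, 0, 46, 0, 0, -32, 0, 46, 0, 0, -12, 0, 46, 0, 0, -6, 0, 46, 0, 0, 0, 0, 46, 0, 0, 0, 0, 20, 0, 0, 0, 0, 20, 0, 0, 0, 0, 20, 0, 0, 0, 0, 20])

```text
time: 27.2
tool_pos: [618.2, 231.4, 64.4]
tcp_rot: [3.141, 0.001, 3.037]
contact_force: [-0.6, 0.4, 5.0]
grip_width: 26.6
finger_force: 30.0
```

Call:
step_arm(deltas=[0, 0, 0, 0, 20, 0, 0, 5, 0, 20, 0, 0, 10, 0, 20, 0, 0, 15, 0, 20, 0, 0, 15, 0, 20, 0, 0, 15, 0, 20, 0, 0, 0, 0, 20, 0, 0, 0, 0, 20, 0, 0, 0, 0, 20, 0, 0, 0, 0, 20])

```text
time: 28.45
tool_pos: [617.5, 231.1, 122.9]
tcp_rot: [-3.141, -0.001, 3.037]
contact_force: [-0.6, 0.0, -1.1]
grip_width: 26.6
finger_force: 30.0
```

```bash
python3 snap.py wK; python3 find.py wK 625 231 172 19
python3 - <<'E'
from plant import *
import cv2,numpy as np
from h import *
S,D=camera_params("scene"),camera_params("side")
x=get_obs()["tool_pos"];a=proj(S,x+[0,0,20]).astype(int);b=proj(D,x+[0,0,20]).astype(int)
A=cv2.cvtColor(capture("scene"),cv2.COLOR_RGB2BGR)[a[1]-35:a[1]+35,a[0]-45:a[0]+45]
W=cv2.imread("pics/wK.png")[180:420,180:489]
# case so far, from wI-time pictures
B=cv2.cvtColor(capture("side"),cv2.COLOR_RGB2BGR)[285:425,280:460]
C=cv2.imread("pics/wI.png")[180:420,180:489]
f=lambda q:cv2.resize(q,(390,295),interpolation=cv2.INTER_CUBIC)
cv2.imwrite("pics/k2.png",np.vstack([np.hstack([f(A),f(W)]),np.hstack([f(B),f(cv2.cvtColor(capture("scene"),cv2.COLOR_RGB2BGR)[170:260,280:420])])]))
E
```

```text
28.5 [617.6 231.1 123. ] [-3.141e+00 -1.000e-03  3.037e+00] cam [546.9 239.3 309.2] [ 0.27 -0.03 -0.96]
pred [316.4 335.7]
head px [320.  289.2] r 25.0 exp 22.9 [605.1 234.5 172. ]
head px [314.8 289. ] r 25.6 exp 22.9 [604.8 232.5 172. ]
head px [322.  288.2] r 23.0 exp 22.9 [604.8 235.3 172. ]
head px [312.5 288.8] r 23.8 exp 22.9 [604.6 231.6 172. ]
blob [  213   232   191    80 12831] [308.7 266.9]
```

View pics/k2.png

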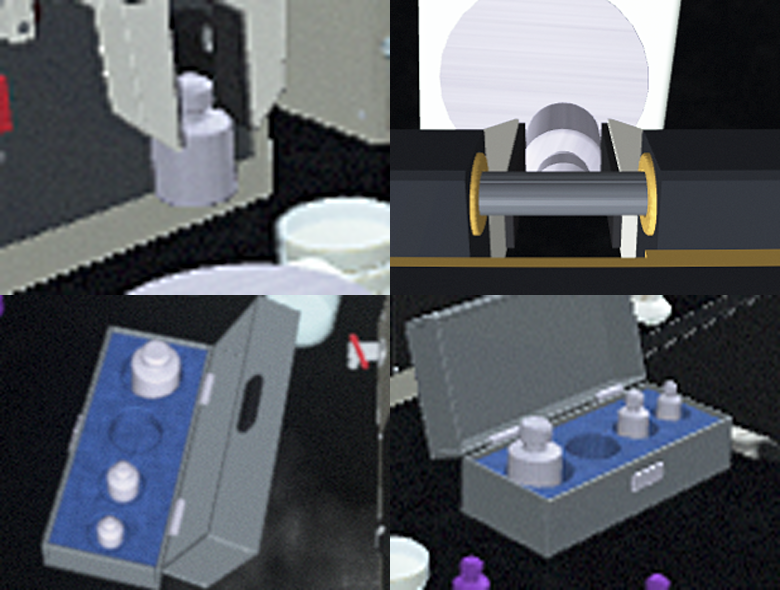

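Three weights stand in their wells and the 200 g hangs upright in the grip. I'll measure its offset from the TCP.

Run:
```python
from plant import *
from h import *
import pickle
np.set_printoptions(precision=1,suppress=True)
S=camera_params("scene");p=pickle.load(open("pics/wK.pkl","rb"))
x=get_obs()["tool_pos"];a=proj(S,x+[0,0,20]).astype(int);print(x,a)
u=(a[0]-45+196/390*90, a[1]-35+83/295*70);print(u,"now",plane(S,u,170),"before",plane(S,(199,237),112))
# body: bottom edge centre
u2=(a[0]-45+195/390*90,a[1]-35+190/295*70);print("bottom",plane(S,u2,124.6))
# wrist: body front (-x) silhouette, bottom and rim
g=cv2.cvtColor(cv2.imread("pics/wK.png"),cv2.COLOR_BGR2GRAY)
print(g[255:320:2,319].tolist())
for X in (617,620,625):
    print(X,"bottom edge",proj(p,(X-15,231,124.6))[1].round(),"rim",proj(p,(X-15,231,154.6))[1].round(),"head",proj(p,(X-9.5,231,170.6))[1].round())
```

```text
[617.8 231.1 123.4] [198 220]
(np.float64(198.23076923076923), np.float64(204.6949152542373)) now [616.4 230.3 170. ] before [622.5 229.2 112. ]
bottom [622.4 230.2 124.6]
[225, 228, 230, 232, 191, 112, 115, 115, 116, 115, 117, 116, 116, 115, 114, 189, 209, 227, 226, 226, 228, 230, 230, 232, 163, 118, 116, 116, 112, 187, 187, 188, 121]
617 bottom edge 247.0 rim 267.0 head 294.0
620 bottom edge 253.0 rim 274.0 head 301.0
625 bottom edge 262.0 rim 285.0 head 313.0
```

Call:
step_arm(deltas=[-2, -25, 20, 0, 20, -2, -45, 0, 0, 20, -2, -50, 0, 0, 20, -2, -50, 0, 0, 20, -2, -50, 0, 0, 20, -2, -50, 0, 0, 20, -2, -50, 0, 0, 20, -2, -40, 0, 0, 20, -2, -25, 0, 0, 20, 0, 0, 0, 0, 20])

```text
time: 29.9
tool_pos: [599.3, -157.0, 144.7]
tcp_rot: [-3.141, 0.001, 3.033]
contact_force: [0.1, -0.0, -1.1]
grip_width: 26.5
finger_force: 30.0
```

Call:
step_arm(deltas=[0, -6, -15, 0, 20, 0, 0, -20, 0, 20, 0, 0, -10, 0, 20, 0, 0, 0, 0, 20, 0, 0, 0, 0, 20, 0, 0, 0, 0, 20, 0, 0, 0, 0, 20, 0, 0, 0, 0, 20, 0, 0, 0, 0, 20, 0, 0, 0, 0, 20])

```text
time: 31.15
tool_pos: [599.8, -159.9, 98.6]
tcp_rot: [3.142, 0.0, 3.037]
contact_force: [-0.6, -0.5, -1.6]
grip_width: 26.7
finger_force: 30.0
```

```bash
python3 snap.py wL
python3 - <<'E'
import cv2,pickle
from h import *
p=pickle.load(open("pics/wL.pkl","rb"));g=cv2.cvtColor(cv2.imread("pics/wL.png"),cv2.COLOR_BGR2GRAY)
print(g[240:320:2,319].tolist())
i=cv2.imread("pics/wL.png");m=cv2.inRange(cv2.cvtColor(i,cv2.COLOR_BGR2HSV),(105,90,30),(125,255,255))
for y in(190,200,210): xs=np.flatnonzero(m[y]);print(y,xs[[0,-1]])
t=-np.radians(6.1)
for a,b in[(-42,102.5),(-42,-102.5)]: print(proj(p,(605.2+a*np.cos(t)-b*np.sin(t),-174.4+a*np.sin(t)+b*np.cos(t),34)).round(1))
E
```

```text
31.2 [ 599.8 -159.9   98.5] [ 3.141 -0.     3.037] cam [ 529.  -151.6  284.7] [ 0.27 -0.03 -0.96]
[115, 113, 108, 114, 105, 124, 118, 127, 128, 129, 121, 118, 130, 129, 128, 128, 129, 130, 129, 129, 131, 130, 125, 220, 233, 238, 237, 238, 240, 240, 242, 245, 171, 130, 132, 130, 170, 208, 206, 213]
190 [145 444]
200 [143 449]
210 [144 448]
[449.7 189.9]
[139.9 189.4]
```

Call:
step_arm(deltas=[-0.5, -2.5, 0, 0, 20, 0, 0, -25, 0, 20, 0, 0, -30, 0, 20, 0, 0, -18, 0, 20, 0, 0, -8, 0, 20, 0, 0, -4, 0, 20, 0, 0, 0, 0, 20, 0, 0, 0, 0, 32, 0, 0, 0, 0, 32, 0, 0, 0, 0, 32])

```text
time: 32.45
tool_pos: [599.7, -162.5, 14.1]
tcp_rot: [-3.141, 0.001, 3.037]
contact_force: [-0.9, 0.1, -0.1]
grip_width: 32.0
finger_force: 0.0
```

The 200 g is released. Rising, then over the lid tab.

Call:
step_arm(deltas=[0, 0, 20, 0, 32, 0, 0, 50, 0, 32, 0, 0, 55, 0, 60, 0, 0, 50, 0, 60, 30, -7, 10, 0, 60, 35, -7, 0, 0, 60, 28, -7, 0, 0, 60, 0, 0, 0, 0, 60, 0, 0, 0, 0, 60, 0, 0, 0, 0, 60])

```text
time: 33.7
tool_pos: [691.7, -183.2, 199.1]
tcp_rot: [3.142, 0.0, 3.037]
contact_force: [-0.8, 0.2, 0.2]
grip_width: 59.9
finger_force: 0.0
```

```bash
python3 snap.py wM
python3 - <<'E'
import cv2,pickle
from plant import *
from h import *
np.set_printoptions(precision=1,suppress=True)
p=pickle.load(open("pics/wM.pkl","rb"));i=cv2.imread("pics/wM.png")
u=proj(p,(692.8,-183.8,133.3));e=proj(p,(693.5+2.7,-183.8,141));print("pred point",u,"end",e)
S=camera_params("side");sd=cv2.cvtColor(capture("side"),cv2.COLOR_RGB2BGR);sc=cv2.cvtColor(capture("scene"),cv2.COLOR_RGB2BGR)
cv2.imwrite("pics/sd2.png",sd);cv2.imwrite("pics/sc2.png",sc)
g=cv2.cvtColor(i,cv2.COLOR_BGR2GRAY);x,y=int(u[0]),int(u[1])
m=(g[y-70:min(y+70,315),x-110:x+110]<60).astype(np.uint8)
n,l,s,c=cv2.connectedComponentsWithStats(m)
for k in range(1,n):
    if s[k,4]>80: print(s[k]+[x-110,y-70,0,0,0],c[k]+[x-110,y-70])
# steel blobs over the inlay in side view
H=cv2.cvtColor(sd,cv2.COLOR_BGR2HSV);m=((H[...,1]<45)&(H[...,2]>150)).astype(np.uint8);m[:300]=0;m[420:]=0;m[:,:300]=0;m[:,372:]=0
n,l,s,c=cv2.connectedComponentsWithStats(m)
for k in range(1,n):
    if s[k,4]>25: print("side steel",s[k])
for b,h in((70.5,66),(11.5,60),(-38.5,59),(-82,55)):
    t=-np.radians(6.1);print(proj(S,(605.2-b*np.sin(t),-174.4+b*np.cos(t),h)))
E
```

```text
33.75 [ 691.8 -183.2  199.3] [-3.142  0.     3.037] cam [ 620.8 -174.9  385.3] [ 0.27 -0.03 -0.96]
pred point [314.8 241.8] end [315.3 249.9]
[ 285  230   63   22 1353] [315.9 240.6]
[ 204  265  220   46 7098] [322.6 284.6]
side steel [341 303  25  31 509]
side steel [366 312   6  12  58]
side steel [335 338  17  22 296]
side steel [330 364  14  19 203]
side steel [358 381   8  19  92]
side steel [325 390  11  15 126]
[350.3 311.6]
[342.8 341.6]
[336.  367.5]
[329.7 392.1]
```

The tab blob at (315.9,240.6) matches the prediction, and the side view shows four steel blobs, one in each well. Going down to pinch the tab.

Call:
step_arm(deltas=[1, -0.5, -30, 0, 58, 0, 0, -35, 0, 58, 0, 0, -20, 0, 58, 0, 0, -9, 0, 58, 0, 0, -4, 0, 58, 0, 0, 0, 0, 58, 0, 0, 0, 0, 35, 0, 0, 0, 0, 35, 0, 0, 0, 0, 35, 0, 0, 0, 0, 35])

```text
time: 35.1
tool_pos: [693.6, -184.1, 101.3]
tcp_rot: [-3.141, 0.001, 3.037]
contact_force: [-0.0, -0.4, 3.7]
grip_width: 43.4
finger_force: 30.0
```

Call:
step_arm(deltas=[-11.6, 1.2, 4.4, 0, 35, -12.1, 1.3, 2.9, 0, 35, -12.3, 1.3, 1.5, 0, 35, -12.4, 1.3, -0.1, 0, 35, -12.3, 1.3, -1.5, 0, 35, -12, 1.3, -3, 0, 35, -11.6, 1.2, -4.5, 0, 35, -11, 1.2, -5.8, 0, 35, -10.2, 1.1, -7.1, 0, 35, -9.3, 1, -8.3, 0, 35])

```text
time: 36.35
tool_pos: [577.9, -171.8, 80.2]
tcp_rot: [-3.141, 0.0, 3.037]
contact_force: [-3.6, 0.2, 6.7]
grip_width: 43.1
finger_force: 30.0
```

```bash
python3 snap.py wN
python3 - <<'E'
import cv2,pickle
from h import *
g=cv2.cvtColor(cv2.imread("pics/wN.png"),cv2.COLOR_BGR2GRAY)
p=pickle.load(open("pics/wN.pkl","rb"))
print(g[100:312:6,318].tolist())
i=cv2.imread("pics/wN.png");m=cv2.inRange(cv2.cvtColor(i,cv2.COLOR_BGR2HSV),(105,90,30),(125,255,255));print("blue px",int((m>0).sum()))
E
```

```text
36.4 [ 576.3 -171.5   78.7] [-3.141e+00 -2.000e-03  3.037e+00] cam [ 507.  -163.4  266.3] [ 0.27 -0.03 -0.96]
[10, 12, 14, 13, 14, 16, 12, 13, 12, 14, 15, 12, 14, 14, 15, 15, 12, 13, 8, 197, 78, 171, 104, 121, 108, 112, 117, 116, 182, 181, 239, 249, 255, 30, 40, 29]
blue px 15418
```

Call:
step_arm(deltas=[0, 0, 0, 0, 60, -10, 1, 8, 0, 60, -15, 1, 25, 0, 60, -10, 1, 40, 0, 60, 0, 0, 40, 0, 60, 0, 0, 0, 0, 60, 0, 0, 0, 0, 60, 0, 0, 0, 0, 60, 0, 0, 0, 0, 60, 0, 0, 0, 0, 60])

```text
time: 37.65
tool_pos: [543.3, -168.6, 191.5]
tcp_rot: [3.141, -0.001, 3.037]
contact_force: [-0.3, -1.1, 0.6]
grip_width: 60.0
finger_force: 0.0
```

Call:
step_arm(deltas=[0, 0, 40, 0, 60, 0, 0, 20, 0, 60, 0, 0, 0, 0, 60, 0, 0, 0, 0, 60, 0, 0, 0, 0, 60, 0, 0, 0, 0, 60, 0, 0, 0, 0, 60, 0, 0, 0, 0, 60, 0, 0, 0, 0, 60, 0, 0, 0, 0, 60])

```text
time: 38.9
tool_pos: [543.5, -168.7, 252.1]
tcp_rot: [3.142, 0.0, 3.037]
contact_force: [0.7, 0.2, -0.2]
grip_width: 60.2
finger_force: 0.0
```

```bash
python3 snap.py wO
python3 - <<'E'
import cv2,pickle
from plant import *
from h import *
np.set_printoptions(precision=1,suppress=True)
t=-np.radians(6.1);w=lambda a,b,z:np.array((605.2+a*np.cos(t)-b*np.sin(t),-174.4+a*np.sin(t)+b*np.cos(t),z))
for n in("scene","side","wrist"):
    p=camera_params(n);i=cv2.cvtColor(capture(n),cv2.COLOR_RGB2BGR);cv2.imwrite(f"pics/end_{n}.png",i)
    g=cv2.cvtColor(i,cv2.COLOR_BGR2GRAY);H=cv2.cvtColor(i,cv2.COLOR_BGR2HSV)
    u=proj(p,w(-58,0,45));x,y=u.astype(int);print(n,"tab pred",u)
    q=np.array([proj(p,w(a,b,76)) for a,b in((-46,-106),(46,-106),(46,106),(-46,106))])
    M=np.zeros(g.shape,np.uint8);cv2.fillConvexPoly(M,q.astype(int),1);M=cv2.erode(M,np.ones((5,5)))>0
    print(" lid top corners",q.round().tolist()," gray mean/std",g[M].mean(),g[M].std(),"sat",H[...,1][M].mean(),"blue",int(((H[...,0]>105)&(H[...,0]<125)&(H[...,1]>110)&M).sum()))
E
```

```text
38.95 [ 543.5 -168.7  252.1] [3.142 0.    3.037] cam [ 472.7 -160.4  438.3] [ 0.27 -0.03 -0.96]
scene tab pred [375.2 217.2]
 lid top corners [[403.0, 190.0], [372.0, 180.0], [305.0, 202.0], [336.0, 215.0]]  gray mean/std 147.10036832412524 5.827323385445041 sat 29.383977900552487 blue 0
side tab pred [309.  344.6]
 lid top corners [[298.0, 394.0], [355.0, 407.0], [380.0, 297.0], [330.0, 288.0]]  gray mean/std 127.16078647556046 3.395424419561336 sat 29.14571848585079 blue 0
wrist tab pred [316.8 207. ]
 lid top corners [[208.0, 225.0], [215.0, 311.0], [418.0, 311.0], [425.0, 225.0]]  gray mean/std 157.69662071773396 27.88503036566014 sat 23.108009073460128 blue 0
```

Run:
```python
from plant import *
from h import *
import pickle
np.set_printoptions(precision=1,suppress=True)
p=camera_params("wrist");S=camera_params("side");T=camera_params("scene")
i=cv2.imread("pics/end_wrist.png");g=cv2.cvtColor(i,cv2.COLOR_BGR2GRAY)
print("col",[(y,int(g[y,317])) for y in range(190,250,2)])
b=cv2.cvtColor(cv2.imread("pics/end_side.png"),cv2.COLOR_BGR2GRAY);print("side row345",b[345,295:335].tolist())
c=cv2.cvtColor(cv2.imread("pics/end_scene.png"),cv2.COLOR_BGR2GRAY)
# lid top back edge height: gradient rows along columns at scene; expect rows of top polygon edges
q=[proj(T,(605.2+46*.994,-174.4-46*.106,76)),proj(T,(605.2-46*.994,-174.4+46*.106,76))];print(q)
x=int(q[0][0]);print("scene col back",x,[(y,int(c[y,x])) for y in range(int(q[0][1])-10,int(q[0][1])+10,1)])
x=int(q[1][0]);print("scene col front",x,[(y,int(c[y,x])) for y in range(int(q[1][1])-10,int(q[1][1])+10,1)])
for n in("scene","side"):
    d=cv2.absdiff(cv2.imread(f"pics/{n}0.png"),cv2.imread(f"pics/end_{n}.png")).max(2)
    for k,X in(("hook",(430,-205,20)),("ring",(450,135,12))): pass
d=cv2.absdiff(cv2.imread("pics/scene0.png"),cv2.imread("pics/end_scene.png")).max(2)
print("hook diff",d[218:248,436:454].mean(),"ring diff",d[302:328,316:346].mean())
```

```text
col [(190, 12), (192, 15), (194, 15), (196, 14), (198, 13), (200, 27), (202, 38), (204, 48), (206, 39), (208, 46), (210, 40), (212, 37), (214, 41), (216, 38), (218, 50), (220, 78), (222, 78), (224, 73), (226, 166), (228, 164), (230, 165), (232, 164), (234, 166), (236, 161), (238, 165), (240, 165), (242, 165), (244, 163), (246, 164), (248, 166)]
side row345 [19, 12, 22, 19, 22, 27, 15, 24, 12, 30, 37, 44, 40, 28, 34, 31, 50, 96, 122, 128, 127, 128, 123, 127, 127, 121, 127, 126, 126, 131, 125, 125, 132, 122, 128, 125, 128, 124, 134, 130]
[array([340.2, 190.3]), array([371.8, 201.8])]
scene col back 340 [(180, 197), (181, 199), (182, 201), (183, 199), (184, 199), (185, 206), (186, 186), (187, 67), (188, 6), (189, 4), (190, 16), (191, 94), (192, 153), (193, 149), (194, 147), (195, 149), (196, 146), (197, 146), (198, 148), (199, 148)]
scene col front 371 [(191, 143), (192, 143), (193, 150), (194, 144), (195, 147), (196, 147), (197, 150), (198, 146), (199, 152), (200, 118), (201, 144), (202, 148), (203, 120), (204, 101), (205, 103), (206, 104), (207, 101), (208, 105), (209, 102), (210, 102)]
hook diff 4.722222222222222 ring diff 4.197435897435898
```

The lid is fully shut: its edges are within 1–2 px of the model, and the tab is where it should be when shut. The hook mass and ring are unmoved. Handing in.

```bash
python3 -c "
from plant import *
print(close_job())"
```

```text
the job is handed in; nothing more can be done
None
```

I put all four weights back in their own wells, shut the lid, left the hooked mass and the ring untouched, and handed in the job at about 39 s.

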